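Tighten a scope's retaining ring with a two-pin spanner

ROBOT

A 6-joint arm with a two-finger parallel gripper is mounted at the origin on the work surface; the furniture and walls round the work are solid. World frame = base frame: x ahead of the robot, y to its left, z up, the work surface at z = 0. Lengths are in m, angles in degrees, forces in N, time in s.
With the tool pointing down it reaches from about 0.3 to 0.75 m from the base axis. Payload 8.5 kg.
Tool frame: the origin (TCP) lies midway between the tips of the shut fingers; the grasp point (between the pads) lies 19 mm behind it (env.hold_point_z is the distance from the TCP to the grasp point, in m); z points along the fingers, y is the line along which they close (so a half turn about z gives the same grasp; the last joint's range is limited). The gripper opens to 85 mm and grips with 20 to 120 N. Pads are 22 mm wide; open, the fingers measure 114 mm over their backs; the gripper's body (76 mm by 85 mm) begins 54 mm behind the grasp point. The pads swing forward as they close: fully open they stand 13 mm farther back than shut.
Start: joints at [54.758, 21.807, 74.336, -0, 83.858, -12.336], TCP at [0.214, 0.507, 0.231] pointing down, gripper open.
Joint ranges: [-178.18, 178.18], [-50.72, 133.34], [12.68, 142.11], [-81.47, 261.47], [9.98, 163.14], [-165.26, 165.26]. Speed limits (degrees/s): [136.94, 136.94, 180, 180, 180, 180].

INTERFACE

Orientations are given as a 3x3 rotation matrix whose columns are the frame's x, y, z axes.
In Python, from rig import observe, get_image, camera_info, env gives the robot as it stands.
- The arm moves only by the tool drive_tool, never from a script. Its arguments are lists of equal length, an entry for each row: "offset": the shift along the tool's x, y, z in units of 40 mm (1.0 is 40 mm), a list of three; "turn": the turn, a rotation vector about the tool's x, y, z in units of 6 degrees (1.0 is 6 degrees), a list of three; "hand": the opening, from 0 (shut) to 1 (fully open). A call has exactly 10 rows; each row shifts and turns the commanded pose from where the row before left it, along the tool's axes as they then stand; what a row does not reach is not made up. A row lasts 1/8 s, in which the tool goes at most 62.5 mm and 10.7 degrees, less where a joint would pass 70% of its speed; a pose out of reach is approached as far as the arm can. A call is refused whole if a number of a shift passes 1 or a number of a turn 1, either way. A call with a gripper value outside its range is refused whole. The fingers move at their own pace and stop on an object; "newtons" is the grip in N (left out, the last holds). Time passes only in rows, so rows that do not move let the fingers close, or fill a call up. It gives the time, the measured TCP pose, the force, the opening and the grip force at its end, in the units of the state.
- observe(): the state, without advancing time (a new reading comes with each control period).
- get_image(name): name is "scene" or "top" or "wrist"; returns the picture (480x640x3 uint8, blue, green, red); there is no depth.
- camera_info(name): a dict with "fx", "fy", "cx", "cy" (pixels), "k1" (the pictures are not rectified: a ray, as slopes to the right and down, at radius r is drawn at 1 + k1 r^2 times it, then the intrinsics apply), "world_to_cam" (4x4, takes a point from world to camera coordinates). Camera axes: x right, y down, z forward; pixel columns grow to the right and rows downward; lengths in m; the calibration is good to about 2 mm. A picture is of the moment at which its call begins: read the wrist's pose just before it. camera_info takes no time and is no camera call; for the wrist camera it gives the pose at the moment of the call.
- env.close_job(): hands the job in; it is judged then, once.
The state is a dict: "time_s": time; "q": joint angles; "qvel": joint speeds; "joint_efforts": joint torques, N m; "position": TCP position; "tool_rot": TCP orientation; "ft_force": force on the tool from outside, world axes, zero at the start; "wrist_torque": the same for the moment, N m; "grip_width": finger opening in m; "gripper_force": force on a finger pad.
Only numpy, scipy, OpenCV 4.12 (cv2) and the standard library are available. Lean on these libraries where they do the work, as an engineer would, in place of code of your own. Each camera call takes 0.05 s, during which the arm holds its last target. There are 200 camera calls.

TASK

Take the steel two-pin spanner from its wooden rest and push both of its pins fully into the two holes of the retaining ring in the leaning scope. With the pins in, turn the ring clockwise (as seen looking at its face) until it is fully home against its stop and its short line meets the line on the scope's rim. Then stand the spanner back upright in its rest and let go, leaving the loose loupe and screwdriver where they are.

Things in the scene. Friction and masses are not known exactly. Their poses are not given: they have to be found in the camera images.
- spanner: Steel two-pin spanner, 0.2 kg, stands loose in the rest. Origin midway between the pin tips; z from tips to handle, x along the line of the pins. Pins 7 mm thick at x = +20 and -20 mm, z 0 to 12 mm, last 3 mm tapered to 4 mm. Crossbar 48 (x) by 26 (y), z 12 to 26. Flat handle 36 (x) by 16 (y), z 26 to 91: grip across its 16 mm. Turned half round it is the same tool.
- pin_a (a point): centre of the tip of the spanner's pin at x = +20 mm; axes as the spanner's
- pin_b (a point): centre of the tip of the spanner's pin at x = -20 mm; axes as the spanner's
- housing: Leaning scope in an aluminium cradle, fixed: base 120 by 124 by 10 mm, cheeks to 79 mm high, black tube 94 mm across (97 at its bands) that leans 30 degrees from vertical toward the housing's -x, about the robot's side. Origin: centre of the base's underside, z up.
- ring_face (a point): Centre of the retaining ring's flat face (aluminium, 58 mm visible, glass disc in the middle), about 89 mm above the table. z points out of the face along the ring's axis, 30 degrees from vertical; x and y turn with the ring. The face lies 3 mm below the tube's rim (opening 58 mm across): the spanner's crossbar fits inside the rim and can rest on the face.
- hole_a (a point): centre of the mouth of one ring hole, in the plane of the face, 20 mm from the ring's axis. The hole is round, 11 mm across and 14 mm deep, along the axis. Axes as ring_face.
- hole_b (a point): centre of the mouth of the other hole, the same, opposite hole_a
- ring (a joint): turn of the ring in rad, growing clockwise as seen looking at its face; it starts somewhere from 0 to 0.35 and is home against a rigid stop at 0.95, where its line meets the line on the rim. It takes about 0.15 N m to turn and stays where it is left.
- rest: Wooden rest, fixed, 86 (x) by 64 (y) by 26 mm. Origin: centre of its underside, z up. A groove along x, 15 mm wide, 14 deep and 58 long, between two rails takes the pins; the crossbar lies on the rails, 20 mm above the table, within lips 6 mm higher that leave a pocket of 58 (x) by 36 mm (y).
- rest_seat (a point): centre of the rest's pocket, at the height of the rails (20 mm above the table); the groove runs along its x. The stored spanner's origin is 12 mm below this point.
- loupe: black loupe, a cup 34 mm across and 34 mm high, loose bystander; origin at the centre of its underside
- driver: screwdriver with yellow and black handle, 170 mm long, 24 mm thick, lying loose, a bystander; origin at the middle of its underside
Mind the look-alikes: they are no part of the job. Of the things that look like the spanner, the largest one is meant. Of the things like the rest, leave any that is pink; of the rest the smaller one is meant.

How it is judged (in metres and radians):
On the way, in this order (a step that is already met when the one before it is completed fails the run):
1. both pins at least 7 mm deep in the ring's holes, the ring not yet turned (its holes within 6 mm of where they were) (z of each of pin_a, pin_b in the frame of ring_face below -0.007 m and distance between each of pin_a, pin_b and ring_face below 0.032 m and distance of hole_a from where it was at the start of the episode below 0.006 m), for 0.2 s.
2. the ring turned home, with both pins still in its holes (z of each of pin_a, pin_b in the frame of ring_face below -0.007 m and distance between each of pin_a, pin_b and ring_face below 0.032 m and value of joint ring above 0.87 rad), for 0.2 s.
At the end, for the whole second after the job is handed in: The ring is home (joint above 0.85 rad of 0.95) and the spanner stands upright (within 0.12 rad) and still in its rest, pins in the groove (origin at least 9 mm below the rails' top and within 18 mm of the seat point), released (value of joint ring above 0.85 rad and distance between rest_seat and spanner below 0.018 m and z of spanner in the frame of rest_seat below -0.009 m and angle between spanner's own z axis and vertical below 0.12 rad and linear speed of spanner below 0.02 m/s); the robot touches nothing.
It fails at once if the loupe or the screwdriver pushed more than 30 mm (distance of any of loupe, driver from where it was at the start of the episode above 0.03 m).
It also fails if it takes over 56 s, if anything falls off the work surface, if the arm or the gripper's body presses on something with over 40 N, if the wrist force passes 120 N, or if a joint passes its speed limit or range.

## Working session

There is one attempt and no reset: what is moved stays moved. The work goes in short steps, Python scripts to look and compute and a tool call to move; the robot and the scene stay as the last step left them, time stands still between calls to the robot, and variables do not carry over. Pictures are saved under pics/ and viewed, at most 10 in all, crops included, and the job is handed in when it is done.

Besides the shell and the picture viewer there is one more tool, called after ">>>" in YAML: its name, and indented under it one key for each argument. drive_tool: Moves the arm, as the interface text tells. Its arguments: {"type":"object","properties":{"offset":{"type":"array"},"turn":{"type":"array"},"hand":{"type":"array"},"newtons":{"type":"number"}},"required":["offset","turn","hand"]}

```bash
mkdir -p pics; ls; python3 - <<'E'
from rig import *
import cv2
for n in("top","scene"):
    cv2.imwrite(f"pics/{n}1.png",get_image(n))
    print(n,camera_info(n))
o=observe();print(o["time_s"],o["position"],o["tool_rot"])
E
```

```text
pics
top {'fx': 570.6700147301656, 'fy': 570.6700147301656, 'cx': 315.7843953636086, 'cy': 239.3339386202471, 'k1': 0.03487740437750439, 'world_to_cam': array([[-0.01537736, -0.99972837, -0.01751369,  0.2571571 ],
       [-0.99074348,  0.01759718, -0.13460198,  0.43578511],
       [ 0.13487361,  0.01528175, -0.99074496,  0.95750229],
       [ 0.        ,  0.        ,  0.        ,  1.        ]])}
scene {'fx': 523.3916852720616, 'fy': 523.3916852720616, 'cx': 324.9681304621876, 'cy': 234.40135447353867, 'k1': 0.019814074687620916, 'world_to_cam': array([[ 0.45562825, -0.88992719,  0.02079647,  0.0277055 ],
       [-0.57133408, -0.31026954, -0.75980931,  0.37226534],
       [ 0.68262747,  0.33430885, -0.6498133 ,  0.7851642 ],
       [ 0.        ,  0.        ,  0.        ,  1.        ]])}
0.1 [0.21393733 0.50642169 0.23077424] [[-9.21144749e-01  3.89219468e-01 -7.46762467e-04]
 [ 3.89220086e-01  9.21144182e-01 -1.05869465e-03]
 [ 2.75811333e-04 -1.26586597e-03 -9.99999161e-01]]
```

View pics/top1.png

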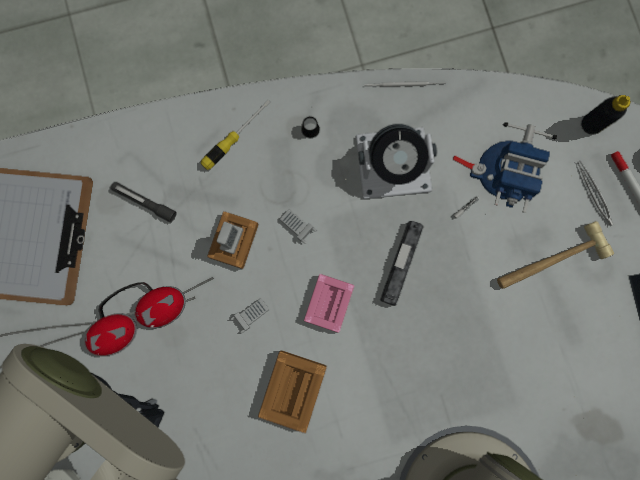

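View pics/scene1.png

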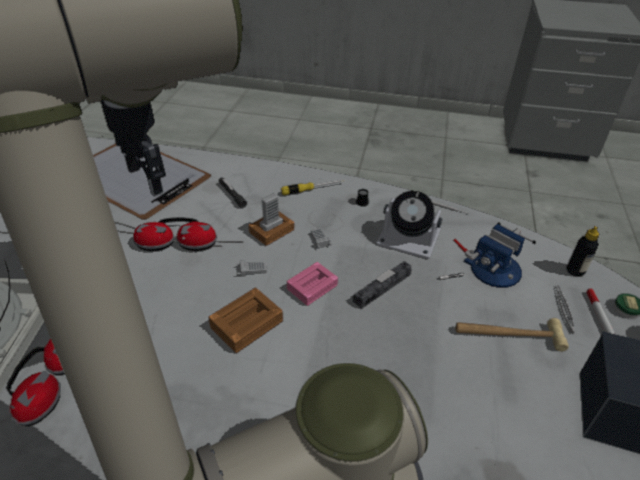

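Top view: the candidates for the spanner are the one standing at (230,237) and the small ones lying at (297,225) and (250,315). The standing one is the largest. The rests are small brown (232,240), pink (328,303) and big brown (293,390), and the small brown one holding the spanner is the one meant. The scope is at (400,155), the loupe at (311,127) and the driver at (220,150). I'll confirm in one enlarged crop.

```bash
python3 - <<'E'
import cv2,numpy as np
t=cv2.imread("pics/top1.png");s=cv2.imread("pics/scene1.png")
c=lambda im,x,y:cv2.resize(im[y:y+75,x:x+100],(400,300),interpolation=cv2.INTER_CUBIC)
cv2.imwrite("pics/crop1.png",np.vstack([np.hstack([c(t,182,203),c(t,350,118)]),np.hstack([c(s,222,182),c(s,362,183)])]))
E
```

```text
(no output)
```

View pics/crop1.png

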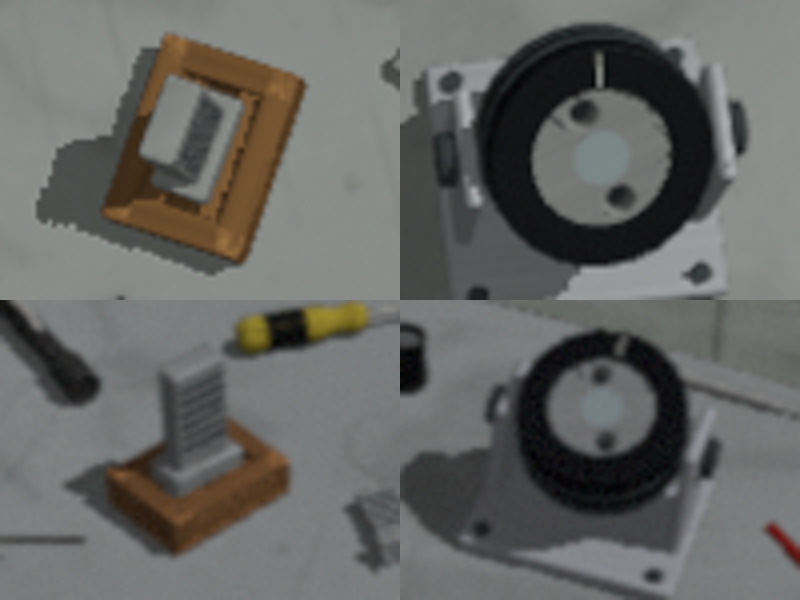

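The crop confirms the largest spanner, standing in the small brown rest. It also shows the scope ring with its two holes, its short line to the left of the rim line.

```bash
cat > h.py <<'E'
import numpy as np,cv2
from rig import *
from scipy.optimize import least_squares
from scipy.spatial.transform import Rotation as R
def proj(ci,P):
    M=ci["world_to_cam"];c=np.atleast_2d(P)@M[:3,:3].T+M[:3,3]
    s=c[:,:2]/c[:,2:];s=s*(1+ci["k1"]*(s**2).sum(1,keepdims=True))
    return s*[ci["fx"],ci["fy"]]+[ci["cx"],ci["cy"]]
def unproj(ci,uv,z):
    M=ci["world_to_cam"]
    return np.array([least_squares(lambda p:proj(ci,[p[0],p[1],z])[0]-u,[.5,.1]).x for u in np.atleast_2d(uv)])
def move(Tp,Tr):
    "remaining shift (units, in tool frame) and turn (units) to a target"
    o=observe();r=np.array(o["tool_rot"])
    return o["time_s"],(r.T@(np.array(Tp)-o["position"])/.04).round(3),(R.from_matrix(r.T@Tr).as_rotvec(degrees=True)/6).round(3)
E
python3 - <<'E'
from h import *
t=camera_info("top");s=camera_info("scene")
c=np.array([(165,33),(305,80),(242,263),(103,215)])/4+[182,203]
P=unproj(t,c,.026);print("rest",P.round(4),P.mean(0),np.linalg.norm(np.diff(P,axis=0),axis=1))
# spanner handle top corners, z .099
h=np.array([(173,74),(222,97),(190,180),(140,155)])/4+[182,203]
P=unproj(t,h,.099);print("handle",P.round(4),P.mean(0),np.linalg.norm(np.diff(P,axis=0),axis=1))
ht=np.array([(601,157),(584,111),(621,196)]);ht=(ht-[400,0])/4+[350,118]
hs=np.array([(602,408),(601,375),(605,441)]);hs=(hs-[400,300])/4+[362,183]
def pts(p):
    n=np.array([np.cos(p[3])*.5,np.sin(p[3])*.5,.866]);e=np.array([-np.sin(p[3]),np.cos(p[3]),0]);f=np.cross(n,e)
    d=.02*(np.cos(p[4])*e+np.sin(p[4])*f);C=p[:3];return np.array([C,C+d,C-d])
f=lambda p:np.r_[(proj(t,pts(p))-ht).ravel(),(proj(s,pts(p))-hs).ravel(),(p[2]-.089)*500]
best=min((least_squares(f,[.5,.1,.089,a,b]) for a in(3.1,-2.6,2.6) for b in(0,1.5,3,4.5)),key=lambda r:r.cost)
print("scope",best.x,best.cost,pts(best.x),best.fun.round(1))
b=np.array([(430,68),(728,290),(445,298),(690,42)]);b=(b-[400,0])/4+[350,118]
print("base",unproj(t,b,.01))
print(camera_info("wrist"))
E
```

```text
rest [[0.4935 0.412 ]
 [0.4714 0.3504]
 [0.3915 0.3779]
 [0.4135 0.4384]] [0.44250223 0.39466691] [0.06538993 0.08449378 0.0644286 ]
handle [[0.4627 0.3955]
 [0.4529 0.3755]
 [0.4192 0.3884]
 [0.4297 0.4086]] [0.44110971 0.39200524] [0.02222953 0.03603283 0.02285524]
scope [ 0.56770072  0.10684505  0.08965809 -2.20088299  7.45032449] 0.5412482019876401 [[0.56770072 0.10684505 0.08965809]
 [0.58343295 0.11508581 0.0988544 ]
 [0.5519685  0.09860428 0.08046179]] [ 0.1 -0.5 -0.3  0.2 -0.4  0.3  0.4  0.1  0.1  0.1  0.2  0.2  0.3]
base [[0.63237868 0.17171112]
 [0.5271307  0.04165525]
 [0.52601992 0.16762393]
 [0.64183852 0.05407048]]
{'fx': 364.14181230462754, 'fy': 364.14181230462754, 'cx': 316.04462490326245, 'cy': 239.91574243418822, 'k1': -0.011900831702873647, 'world_to_cam': array([[ 3.88710891e-01,  9.21359737e-01, -2.78849062e-04,
        -5.49813890e-01],
       [ 8.78636668e-01, -3.70595402e-01,  3.01092434e-01,
        -4.02033024e-02],
       [ 2.77311105e-01, -1.17282915e-01, -9.53594919e-01,
         3.80259991e-01],
       [ 0.00000000e+00,  0.00000000e+00,  0.00000000e+00,
         1.00000000e+00]])}
```

```bash
cat >> h.py <<'E'
def down(yx):
    a=np.radians(yx);x=np.array([np.cos(a),np.sin(a),0]);z=np.array([0,0,-1.]);return np.c_[x,np.cross(z,x),z]
E
python3 - <<'E'
from h import *
print(move([.4415,.393,.2],down(160.5)))
E
```

```text
(0.1, array([-6.344, -0.397,  0.768]), array([-0.012, -0.003, -0.568]))
```

>>> drive_tool:
  offset:
    - [-0.8, -0.05, 0.1]
    - [-0.8, -0.05, 0.1]
    - [-0.8, -0.05, 0.1]
    - [-0.8, -0.05, 0.1]
    - [-0.8, -0.05, 0.1]
    - [-0.8, -0.05, 0.1]
    - [-0.8, -0.05, 0.1]
    - [-0.74, -0.05, 0.07]
    - [0, 0, 0]
    - [0, 0, 0]
  turn:
    - [0, 0, 0]
    - [0, 0, 0]
    - [0, 0, 0]
    - [0, 0, 0]
    - [0, 0, 0]
    - [0, 0, 0]
    - [0, 0, 0]
    - [0, 0, -0.57]
    - [0, 0, 0]
    - [0, 0, 0]
  hand: [1, 1, 1, 1, 1, 1, 1, 1, 1, 1]
  newtons: 60

```text
time_s: 1.35
position: [0.4408, 0.3934, 0.2004]
tool_rot: [[-0.943, 0.334, -0.001], [0.334, 0.943, -0.0], [0.001, -0.0, -1.0]]
ft_force: [-0.1, 0.0, -1.1]
grip_width: 0.0855
gripper_force: 0.0
```

```bash
python3 - <<'E'
from h import *
ci=camera_info("wrist");im=get_image("wrist");cv2.imwrite("pics/w1.png",im)
import pickle;pickle.dump(ci,open("w1.pkl","wb"))
print(move([.4415,.393,.2],down(160.5)))
print(proj(ci,[[.4425,.3947,.026],[.441,.392,.099]]))
E
```

```text
(1.4, array([-0.024, -0.006,  0.014]), array([-0.001, -0.003,  0.004]))
[[317.8388884  215.60974828]
 [314.07045216 239.43135973]]
```

View pics/w1.png

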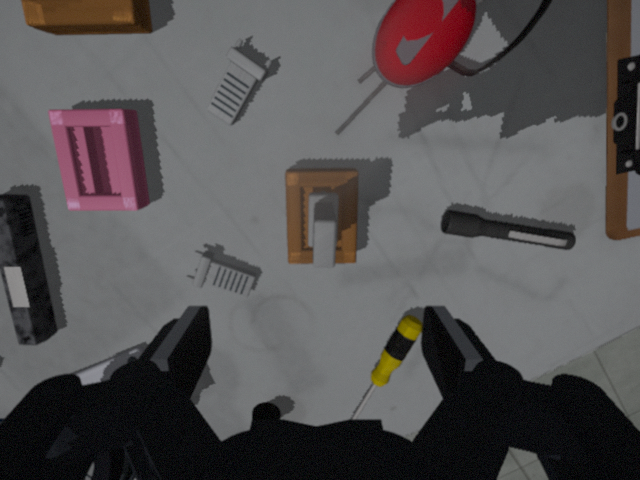

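```bash
python3 - <<'E'
import cv2
im=cv2.imread("pics/w1.png")[160:275,265:380]
cv2.imwrite("pics/w1c.png",cv2.resize(im,(575,575),interpolation=cv2.INTER_CUBIC))
E
```

```text
(no output)
```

View pics/w1c.png

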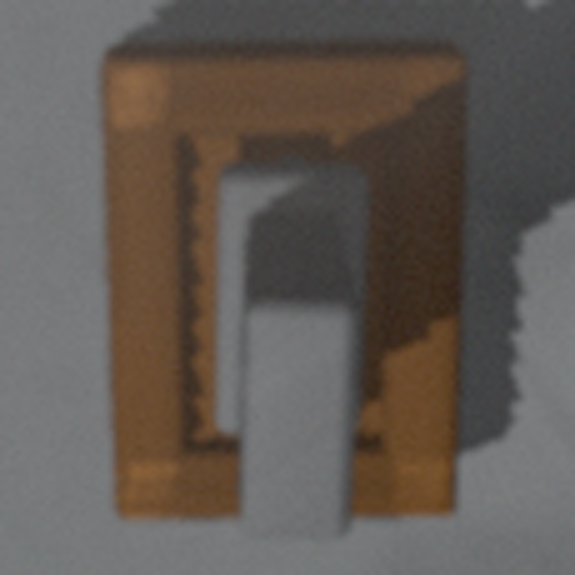

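The crop shows the handle's top face at pixels (314–336, 221–267) and the rest's corners at about (286,171) and (357,263).

```bash
python3 - <<'E'
from h import *
import pickle;ci=pickle.load(open("w1.pkl","rb"))
for c,z in(([(243,308),(357,303),(345,533),(240,530)],.099),([(105,55),(463,52),(455,515),(118,517)],.026)):
    P=unproj(ci,np.array(c)/5+[265,160],z);d=P[1]+P[0]-P[2]-P[3]
    print(P.round(4).tolist(),P.mean(0),np.degrees(np.arctan2(*d[::-1])),np.linalg.norm(np.diff(P,axis=0),axis=1))
print(camera_info("wrist")["world_to_cam"]@np.r_[observe()["position"],1])
print(move([.4425,.3962,.06],down(160.5)))
E
```

```text
[[0.4287, 0.396], [0.4333, 0.4112], [0.4652, 0.3987], [0.4597, 0.3845]] [0.44670122 0.39761669] 159.10839695623582 [0.01584982 0.03430577 0.01518347]
[[0.3959, 0.3819], [0.4161, 0.4404], [0.4973, 0.4132], [0.4767, 0.3537]] [0.44650504 0.39731381] 161.10331738372915 [0.0619197  0.08567253 0.06303044]
[-1.14372034e-04  2.95920011e-02  1.60111646e-01  1.00000000e+00]
(1.4, array([-0.022,  0.078,  3.514]), array([-0.001, -0.003,  0.004]))
```

```bash
python3 - <<'E'
from h import *
print(move([.4457,.3968,.056],down(160)))
E
```

```text
(1.4, array([-0.093,  0.119,  3.614]), array([-0.001, -0.003,  0.087]))
```

>>> drive_tool:
  offset:
    - [-0.09, 0.12, 0.6]
    - [0, 0, 0.6]
    - [0, 0, 0.6]
    - [0, 0, 0.6]
    - [0, 0, 0.6]
    - [0, 0, 0.4]
    - [0, 0, 0.21]
    - [0, 0, 0]
    - [0, 0, 0]
    - [0, 0, 0]
  turn:
    - [0, 0, 0.09]
    - [0, 0, 0]
    - [0, 0, 0]
    - [0, 0, 0]
    - [0, 0, 0]
    - [0, 0, 0]
    - [0, 0, 0]
    - [0, 0, 0]
    - [0, 0, 0]
    - [0, 0, 0]
  hand: [1, 1, 1, 1, 1, 1, 1, 1, 0.5, 0]
  newtons: 40

```text
time_s: 2.65
position: [0.4467, 0.3966, 0.0568]
tool_rot: [[-0.94, 0.343, 0.001], [0.343, 0.94, 0.001], [-0.001, 0.001, -1.0]]
ft_force: [-0.1, 0.1, 0.1]
grip_width: 0.0515
gripper_force: 0.0
```

>>> drive_tool:
  offset:
    - [0, 0, 0]
    - [0, 0, 0]
    - [0, 0, 0]
    - [0, 0, 0]
    - [0, 0, 0]
    - [0, 0, 0]
    - [0, 0, 0]
    - [0, 0, 0]
    - [0, 0, 0]
    - [0, 0, 0]
  turn:
    - [0, 0, 0]
    - [0, 0, 0]
    - [0, 0, 0]
    - [0, 0, 0]
    - [0, 0, 0]
    - [0, 0, 0]
    - [0, 0, 0]
    - [0, 0, 0]
    - [0, 0, 0]
    - [0, 0, 0]
  hand: [0, 0, 0, 0, 0, 0, 0, 0, 0, 0]
  newtons: 90

```text
time_s: 3.9
position: [0.4466, 0.3965, 0.0564]
tool_rot: [[-0.94, 0.342, 0.0], [0.342, 0.94, 0.0], [-0.0, 0.0, -1.0]]
ft_force: [0.4, -0.6, 5.6]
grip_width: 0.0152
gripper_force: 88.0
```

```bash
python3 - <<'E'
from h import *
print(observe())
ci=camera_info("wrist");cv2.imwrite("pics/w2.png",cv2.resize(get_image("wrist")[60:360,170:470],(600,600)))
import pickle;pickle.dump(ci,open("w2.pkl","wb"))
E
```

```text
{'time_s': 3.9, 'q': array([ 3.02564463e+01,  3.62835433e+01,  8.03128725e+01, -5.27944782e-03,
        6.33775839e+01, -3.97140349e+01]), 'qvel': array([-0.03870607, -0.02433743,  0.05938172,  0.01550494,  0.08717455,
       -0.0431861 ]), 'joint_efforts': array([ 2.54784236e-01, -4.99229801e+01, -1.73991930e+01,  1.80891962e-01,
       -2.98694680e-01,  2.59754088e-03]), 'position': array([0.44657294, 0.39650661, 0.05640038]), 'tool_rot': array([[-9.39530346e-01,  3.42465386e-01,  4.33482667e-04],
       [ 3.42465479e-01,  9.39530399e-01,  1.57499627e-04],
       [-3.53331972e-04,  2.96428528e-04, -9.99999894e-01]]), 'ft_force': array([ 0.4385969 , -0.60407937,  5.60489267]), 'wrist_torque': array([-0.28364404,  0.08945613, -0.07500148]), 'gripper_force': 87.98935174942017, 'grip_width': 0.015164959642767768}
```

View pics/w2.png

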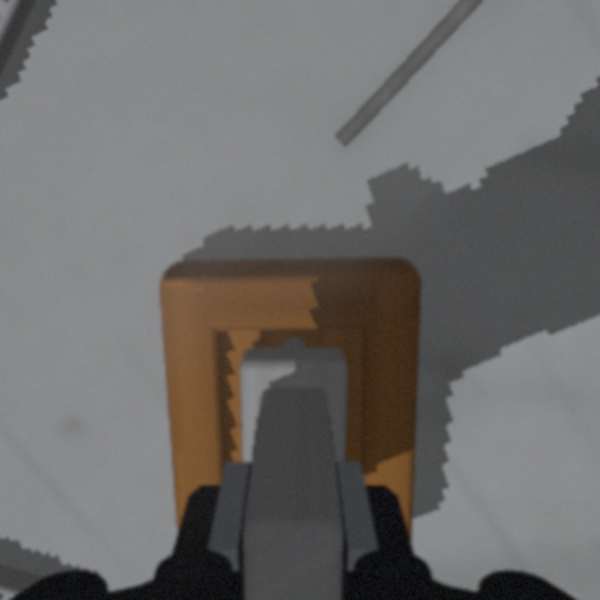

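```bash
python3 - <<'E'
from h import *
import pickle;ci=pickle.load(open("w2.pkl","rb"))
o=observe();r=o["tool_rot"];p=o["position"]
for n,c,z in(("bar",[(241,350),(347,348)],.034),("rest",[(163,268),(418,262)],.026),("top",[(245,600),(342,600)],.099)):
    P=unproj(ci,np.array(c)/2+[170,60],z);P=np.c_[P,[z,z]]
    print(n,((P-p)@r).round(4).tolist())
E
```

```text
bar [[0.0264, -0.0121, 0.0224], [0.0269, 0.0132, 0.0224]]
rest [[0.0447, -0.031, 0.0304], [0.0461, 0.0304, 0.0304]]
top [[0.0035, -0.0076, -0.0426], [0.0035, 0.0082, -0.0426]]
```

```bash
cat >> h.py <<'E'
def face(C,az,th):
    "C ring centre; th: hole line angle from uphill, positive to the left (ccw seen at face)"
    a=np.radians(az);n=np.array([.5*np.cos(a),.5*np.sin(a),.75**.5])
    e=np.array([np.sin(a),-np.cos(a),0]);f=np.cross(e,n);f=f*np.sign(f[2]);t=np.radians(th)  # e to the left for az~180
    l=np.cross(n,f);return n,np.cos(t)*f+np.sin(t)*l
def tool(n,d):  # tool x = -d
    return np.c_[-d,np.cross(-n,-d),-n]
E
python3 - <<'E'
from h import *
t=camera_info("top");s=camera_info("scene")
ht=np.array([(601,157),(584,111),(621,196)]);ht=(ht-[400,0])/4+[350,118]
hs=np.array([(602,408),(601,375),(605,441)]);hs=(hs-[400,300])/4+[362,183]
for az in(180,183.5,187):
    def pts(p):
        n,d=face(0,az,p[3]);return np.array([p[:3],p[:3]+.02*d,p[:3]-.02*d])
    b=least_squares(lambda p:np.r_[(proj(t,pts(p))-ht).ravel(),(proj(s,pts(p))-hs).ravel(),(p[2]-.089)*500],[.56,.1,.089,20],x_scale=[.1,.1,.1,10])
    print(az,b.x,b.cost)
    if az==183.5:
        n,d=face(0,az,b.x[3]);T=tool(n,d);C=b.x[:3]
        print(n,d,T.round(3),"hover",C+.15*n+.02*d)
        o=observe();r=o["tool_rot"];print((R.from_matrix(r.T@T).as_rotvec(degrees=True)/6).round(3))
        up=o["position"]+[0,0,.15];print((r.T@(C+.15*n+.02*d-o["position"])/.04).round(3))
        print(C+.15*n+.02*d-o["position"])
E
```

```text
180 [ 0.5677017   0.10684532  0.08965772 24.33329511] 0.5418777312892626
183.5 [ 0.56769935  0.10684466  0.08965859 21.3114143 ] 0.5424834756411434
[-0.4990674  -0.03052427  0.8660254 ] [0.78311344 0.41201325 0.46580942] [[-0.783 -0.371  0.499]
 [-0.412  0.911  0.031]
 [-0.466 -0.182 -0.866]] hover [0.50850151 0.11050629 0.22887859]
[-0.098 -5.122 -7.298]
[-3.905 -6.187 -4.313]
[ 0.06192435 -0.28600858  0.17248953]
187 [ 0.56769732  0.10684409  0.08965935 18.30128823] 0.5488216453006368
```

>>> drive_tool:
  offset:
    - [0, 0, -0.7]
    - [0, 0, -0.9]
    - [0, 0, -0.9]
    - [0, 0, -0.9]
    - [0, 0, -0.9]
    - [-0.5, -0.8, 0]
    - [-0.5, -0.8, 0]
    - [-0.5, -0.8, 0]
    - [-0.5, -0.8, 0]
    - [-0.5, -0.8, 0]
  turn:
    - [0, 0, 0]
    - [0, 0, 0]
    - [0, 0, 0]
    - [0, 0, 0]
    - [0, 0, 0]
    - [0, 0, 0]
    - [0, 0, 0]
    - [0, 0, 0]
    - [0, 0, 0]
    - [0, 0, 0]
  hand: [0, 0, 0, 0, 0, 0, 0, 0, 0, 0]

```text
time_s: 5.2
position: [0.4854, 0.2108, 0.2274]
tool_rot: [[-0.94, 0.342, -0.001], [0.342, 0.94, -0.0], [0.001, -0.001, -1.0]]
ft_force: [0.4, 0.3, -2.4]
grip_width: 0.0154
gripper_force: 88.3
```

>>> drive_tool:
  offset:
    - [-0.5, -0.75, 0]
    - [-0.5, -0.75, 0]
    - [-0.4, -0.69, 0]
    - [0, 0, 0]
    - [0, 0, 0]
    - [0, 0, 0]
    - [0, 0, 0]
    - [0, 0, 0]
    - [0, 0, 0]
    - [0, 0, 0]
  turn:
    - [0, 0, 0]
    - [-0.01, -0.57, -0.81]
    - [-0.01, -0.57, -0.81]
    - [-0.01, -0.57, -0.81]
    - [-0.01, -0.57, -0.81]
    - [-0.01, -0.57, -0.81]
    - [-0.01, -0.57, -0.81]
    - [-0.01, -0.57, -0.81]
    - [-0.01, -0.57, -0.81]
    - [-0.01, -0.57, -0.81]
  hand: [0, 0, 0, 0, 0, 0, 0, 0, 0, 0]

```text
time_s: 6.45
position: [0.5102, 0.1112, 0.2283]
tool_rot: [[-0.782, -0.373, 0.499], [-0.414, 0.91, 0.03], [-0.466, -0.183, -0.866]]
ft_force: [0.4, 0.7, -2.7]
grip_width: 0.0153
gripper_force: 88.4
```

```bash
cat > m.py <<'E'
from h import *
import sys
C=np.array([.5677,.1068,.0897]);n,d=face(0,183.5,21.3)
E
python3 - <<'E'
from m import *
T=tool(n,d);print(move(C+.15*n+.02*d,T),observe()["q"].round(1))
E
```

```text
(6.45, array([ 0.034, -0.003, -0.035]), array([-0.004,  0.002,  0.023])) [  -2.1    8.4  100.3    4.2   41.5 -119.5]
```

```bash
python3 - <<'E'
from m import *
import pickle
ci=camera_info("wrist");im=get_image("wrist");cv2.imwrite("pics/w3full.png",im)
pickle.dump((ci,observe()["position"],observe()["tool_rot"]),open("w3.pkl","wb"))
print(proj(ci,[C,C+.02*d,C-.02*d]).round(1))
cv2.imwrite("pics/w3.png",cv2.resize(im[110:310,220:420],(600,600),interpolation=cv2.INTER_CUBIC))
E
```

```text
[[316.6 195.5]
 [316.5 219.5]
 [316.7 170.6]]
```

View pics/w3.png

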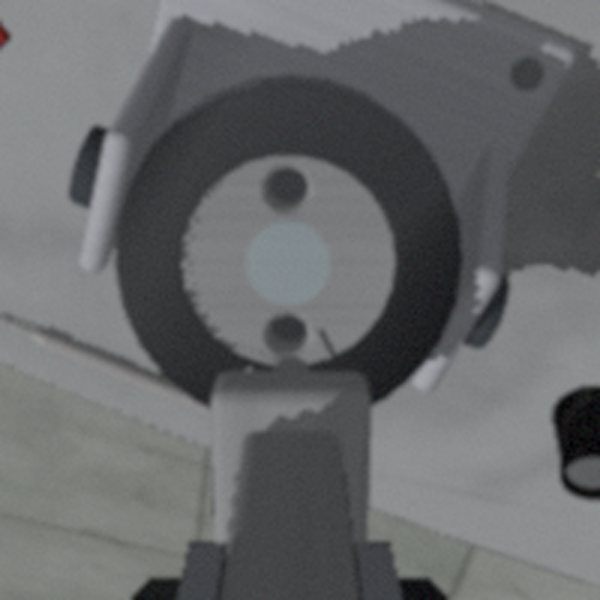

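```bash
python3 - <<'E'
from m import *
import pickle
ci,p,r=pickle.load(open("w3.pkl","rb"))
f=lambda c:np.array(c)/3+[220,110]
for c,z in(([(88,165),(490,312)],.055),([(92,268),(428,386)],.079),([(95,125),(500,275)],.06)):
    P=unproj(ci,f(c),z);D=P[1]-P[0];print(P.round(4).tolist(),np.degrees(np.arctan2(D[1],D[0]))+90)
t=camera_info("top");g=lambda c:(np.array(c)-[400,0])/4+[350,118]
for c,z in(([(733,180),(478,206)],.06),([(723,68),(460,90)],.079),([(745,125),(436,158)],.055)):
    P=unproj(t,g(c),z);D=P[1]-P[0];print(P.round(4).tolist(),np.degrees(np.arctan2(D[1],D[0]))+90)
# ring centre/holes, bar in tool frame (face plane through C)
M=ci["world_to_cam"]
def pts(q):
    n,d=face(0,183.5,q[2]);c=C+q[0]*n*0+q[0]*np.cross(n,d)+q[1]*d;return np.array([c,c+.02*d,c-.02*d])
b=least_squares(lambda q:(proj(ci,pts(q))-f([(288,262),(286,331),(286,187)])).ravel(),[0,0,21.3],x_scale=[.001,.001,1])
Q=pts(b.x);print(b.x,b.fun.round(1),Q,((Q-p)@r).round(4))
# bar corners at tool z = .0224 plane
for u in f([(217,376),(370,376)]):
    q=least_squares(lambda s:proj(ci,p+r@[s[0],s[1],.0224])[0]-u,[0,0]).x;print(q.round(4))
E
```

```text
[[0.5958, 0.0445], [0.5841, 0.1753]] 185.1006126869653
[[0.6115, 0.0578], [0.6012, 0.1651]] 185.51439870253557
[[0.5771, 0.0435], [0.5661, 0.1687]] 185.03276376514026
[[0.5639, 0.0472], [0.5548, 0.1559]] 184.75862741214746
[[0.6071, 0.0532], [0.6001, 0.1637]] 183.63935530432428
[[0.5894, 0.0401], [0.5777, 0.1729]] 185.02237759870212
[-8.43917780e-04  1.23629928e-03  2.14312944e+01] [-0.4 -0.3  0.2  0.6  0.2 -0.2] [[0.5689817  0.10654393 0.09042959]
 [0.58462841 0.11482228 0.09973815]
 [0.553335   0.09826557 0.08112102]] [[ 0.0192 -0.0013  0.1485]
 [-0.0008 -0.0013  0.1485]
 [ 0.0392 -0.0012  0.1485]]
[ 0.025  -0.0121]
[0.0249 0.0121]
```

```bash
cat > m.py <<'E'
from h import *
C=np.array([.5688,.1066,.0900]);n,d=face(0,184.9,20.2);T=tool(n,d);S=np.array([.0015,0,.0484])
def tgt(dep,C=C,T=T): return C-n*dep-T@S
def where():
    o=observe();q=np.array(o["position"])+o["tool_rot"]@S;return "origin rel ring: x,y(tool),depth mm",((q-C)@T*1e3).round(1),"F tool",(np.array(o["ft_force"])@o["tool_rot"]).round(1),"tq",np.round(o["wrist_torque"],2),"q",np.round(o["q"],1)
E
python3 -c "
from m import *
print(move(tgt(-.010),T));print(*where())"
```

```text
(6.5, array([ 0.457, -0.043,  2.259]), array([-0.107, -0.035,  0.035]))
origin rel ring: x,y(tool),depth mm [ -18.4    2.3 -100.3] F tool [1.8 1.2 1.6] tq [0.02 0.45 0.03] q [  -2.2    8.3  100.5    4.3   41.3 -119.8]
```

>>> drive_tool:
  offset:
    - [0.2, -0.04, 0.2]
    - [0.26, 0, 0.4]
    - [0, 0, 0.4]
    - [0, 0, 0.4]
    - [0, 0, 0.4]
    - [0, 0, 0.3]
    - [0, 0, 0.16]
    - [0, 0, 0]
    - [0, 0, 0]
    - [0, 0, 0]
  turn:
    - [-0.11, -0.03, 0.03]
    - [0, 0, 0]
    - [0, 0, 0]
    - [0, 0, 0]
    - [0, 0, 0]
    - [0, 0, 0]
    - [0, 0, 0]
    - [0, 0, 0]
    - [0, 0, 0]
    - [0, 0, 0]
  hand: [0, 0, 0, 0, 0, 0, 0, 0, 0, 0]

```text
time_s: 7.75
position: [0.542, 0.1057, 0.143]
tool_rot: [[-0.783, -0.373, 0.498], [-0.409, 0.912, 0.041], [-0.47, -0.171, -0.866]]
ft_force: [-0.5, -0.1, -1.4]
grip_width: 0.0152
gripper_force: 88.4
```

```bash
python3 - <<'E'
from m import *
print(move(tgt(-.010),T));print(*where())
w=get_image("wrist");t=get_image("top");s=get_image("scene")
cv2.imwrite("pics/w4full.png",w)
r=lambda i,x,y:cv2.resize(i[y:y+75,x:x+100],(400,300),interpolation=cv2.INTER_CUBIC)
cv2.imwrite("pics/p4.png",np.vstack([np.hstack([cv2.resize(w[120:270,220:420],(400,300)),r(t,350,118)]),np.hstack([r(s,362,173),cv2.resize(w[170:245,270:370],(400,300),interpolation=cv2.INTER_CUBIC)])]))
E
```

```text
(7.75, array([ 0.052, -0.004,  0.021]), array([-0.014, -0.004, -0.051]))
origin rel ring: x,y(tool),depth mm [ -2.1   0.1 -10.8] F tool [1.1 0.4 1. ] tq [-0.05  0.36 -0.02] q [  -3.1   18.1  104.3    8.3   28.1 -124.2]
```

View pics/p4.png

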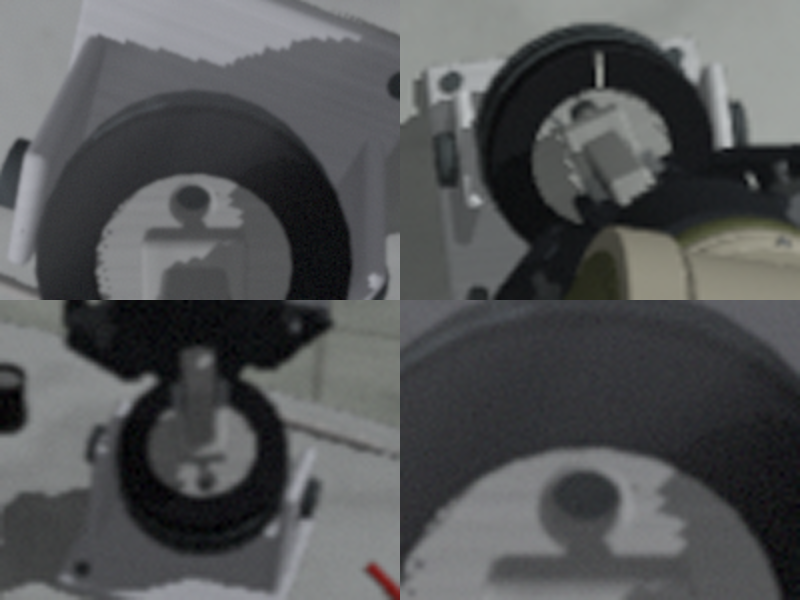

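```bash
python3 - <<'E'
from m import *
ci=camera_info("wrist");o=observe();p=o["position"];r=o["tool_rot"]
for sx in(0,.0015,.003):
    A=[[sx+.02,0,.0484],[sx+.02+.0035,0,.0454],[sx+.024,-.013,.0224],[sx+.024,.013,.0224],[sx+.024,.0,.0364]]
    print(sx,proj(ci,p+np.array(A)@r.T).round(1).tolist())
print("hole",proj(ci,[C-.02*d,C-.02*d-.0055*d,C-.02*d+.0055*np.cross(n,d)]).round(1))
E
```

```text
0 [[316.9, 232.0], [316.9, 227.3], [289.8, 239.3], [344.3, 239.3], [317.0, 231.1]]
0.0015 [[316.9, 229.4], [316.9, 224.6], [289.8, 236.3], [344.4, 236.3], [317.0, 228.3]]
0.003 [[316.9, 226.7], [316.9, 221.9], [289.7, 233.2], [344.5, 233.2], [317.0, 225.5]]
hole [[316.5 221. ]
 [316.5 211.7]
 [326.1 221. ]]
```

The pre-insertion view shows the lower hole at wrist pixel (315.5,221), with the pin below it at column 317. The spanner sits about 1 mm toward tool −x and needs a shift of roughly 4 mm in x and −0.6 mm in y.

```bash
sed -i 's/S=np.array(\[.0015/C=C+T@[0,-.0006,0];S=np.array([-.001/' m.py; python3 -c "
from m import *
print(move(tgt(-.004),T));print(*where())"
```

```text
(7.9, array([ 0.111, -0.019,  0.168]), array([-0.013, -0.007, -0.052]))
origin rel ring: x,y(tool),depth mm [ -4.4   0.7 -10.7] F tool [0.6 0.7 1.3] tq [-0.05  0.37  0.02] q [  -3.1   18.1  104.3    8.3   28.1 -124.2]
```

>>> drive_tool:
  offset:
    - [0.11, -0.02, 0]
    - [0, 0, 0.1]
    - [0, 0, 0.1]
    - [0, 0, 0.05]
    - [0, 0, 0.04]
    - [0, 0, 0.04]
    - [0, 0, 0.04]
    - [0, 0, 0]
    - [0, 0, 0]
    - [0, 0, 0]
  turn:
    - [-0.01, 0, -0.05]
    - [0, 0, 0]
    - [0, 0, 0]
    - [0, 0, 0]
    - [0, 0, 0]
    - [0, 0, 0]
    - [0, 0, 0]
    - [0, 0, 0]
    - [0, 0, 0]
    - [0, 0, 0]
  hand: [0, 0, 0, 0, 0, 0, 0, 0, 0, 0]

```text
time_s: 9.15
position: [0.5462, 0.1038, 0.1278]
tool_rot: [[-0.781, -0.378, 0.497], [-0.413, 0.91, 0.042], [-0.468, -0.173, -0.867]]
ft_force: [-0.7, -0.2, -1.0]
grip_width: 0.0147
gripper_force: 88.4
```

```bash
python3 -c "
from m import *
print(move(tgt(.011),T));print(*where())"
```

```text
(9.15, array([-0.001, -0.001,  0.168]), array([-0.001, -0.01 , -0.001]))
origin rel ring: x,y(tool),depth mm [0.1 0.  4.3] F tool [1.2 0.2 0.5] tq [-0.06  0.44  0.01] q [  -3.4   19.8  104.9    9.4   25.9 -125.9]
```

>>> drive_tool:
  offset:
    - [0, 0, 0.05]
    - [0, 0, 0.05]
    - [0, 0, 0.04]
    - [0, 0, 0.03]
    - [0, 0, 0]
    - [0, 0, 0]
    - [0, 0, 0]
    - [0, 0, 0]
    - [0, 0, 0]
    - [0, 0, 0]
  turn:
    - [0, 0, 0]
    - [0, 0, 0]
    - [0, 0, 0]
    - [0, 0, 0]
    - [0, 0, 0]
    - [0, 0, 0]
    - [0, 0, 0]
    - [0, 0, 0]
    - [0, 0, 0]
    - [0, 0, 0]
  hand: [0, 0, 0, 0, 0, 0, 0, 0, 0, 0]

```text
time_s: 10.4
position: [0.5496, 0.104, 0.1218]
tool_rot: [[-0.781, -0.378, 0.497], [-0.413, 0.91, 0.042], [-0.468, -0.173, -0.867]]
ft_force: [-0.3, 0.4, -1.9]
grip_width: 0.0152
gripper_force: 88.4
```

```bash
python3 -c "
from m import *
print(move(tgt(.012),T));print(*where())"
```

```text
(10.4, array([-0.002, -0.001,  0.021]), array([-0.001, -0.012, -0.002]))
origin rel ring: x,y(tool),depth mm [ 0.2  0.  11.1] F tool [0.9 0.8 1.5] tq [ 0.02  0.38 -0.03] q [  -3.3   20.7  104.8    9.6   25.1 -126.1]
```

>>> drive_tool:
  offset:
    - [0, 0, 0.03]
    - [0, 0, 0.03]
    - [0, 0, 0.02]
    - [0, 0, 0]
    - [0, 0, 0]
    - [0, 0, 0]
    - [0, 0, 0]
    - [0, 0, 0]
    - [0, 0, 0]
    - [0, 0, 0]
  turn:
    - [0, 0, 0]
    - [0, 0, 0]
    - [0, 0, 0]
    - [0, 0, 0]
    - [0, 0, 0]
    - [0, 0, 0]
    - [0, 0, 0]
    - [0, 0, 0]
    - [0, 0, 0]
    - [0, 0, 0]
  hand: [0, 0, 0, 0, 0, 0, 0, 0, 0, 0]

```text
time_s: 11.65
position: [0.5507, 0.1042, 0.1199]
tool_rot: [[-0.781, -0.378, 0.498], [-0.414, 0.909, 0.042], [-0.469, -0.173, -0.866]]
ft_force: [-10.4, -1.7, 11.1]
grip_width: 0.0151
gripper_force: 91.0
```

```bash
python3 -c "
from m import *
print(move(tgt(.012),T));print(*where())"
```

```text
(11.65, array([-0.002, -0.002, -0.036]), array([-0.003, -0.006,  0.001]))
origin rel ring: x,y(tool),depth mm [ 0.1  0.1 13.4] F tool [  3.6   0.4 -14.9] tq [-0.26  0.83 -0.11] q [  -3.3   21.   104.8    9.7   24.8 -126.1]
```

>>> drive_tool:
  offset:
    - [0, 0, -0.02]
    - [0, 0, 0]
    - [0, 0, 0]
    - [0, 0, 0]
    - [0, 0, 0]
    - [0, 0, 0]
    - [0, 0, 0]
    - [0, 0, 0]
    - [0, 0, 0]
    - [0, 0, 0]
  turn:
    - [0, 0, 0]
    - [0, 0, 0.5]
    - [0, 0, 0.8]
    - [0, 0, 0.8]
    - [0, 0, 0.8]
    - [0, 0, 0.8]
    - [0, 0, 0.8]
    - [0, 0, 0.8]
    - [0, 0, 0.7]
    - [0, 0, 0]
  hand: [0, 0, 0, 0, 0, 0, 0, 0, 0, 0]

```text
time_s: 12.9
position: [0.5506, 0.1047, 0.12]
tool_rot: [[-0.854, 0.153, 0.497], [0.201, 0.979, 0.043], [-0.48, 0.136, -0.867]]
ft_force: [-3.0, 3.5, 3.7]
grip_width: 0.015
gripper_force: 89.2
```

```bash
cat >> m.py <<'E'
def spin():
    o=observe();return "spin",(R.from_matrix(T.T@o["tool_rot"]).as_rotvec(degrees=True)).round(1),"tq tool",(np.array(o["wrist_torque"])@o["tool_rot"]).round(2)
E
python3 -c "
from m import *
print(*where());print(spin())"
```

```text
origin rel ring: x,y(tool),depth mm [ 0.1  0.  13.3] F tool [ 1.5  3.5 -4.5] tq [0.66 0.51 0.42] q [ -3.3  21.  104.8   9.7  24.9 -90.1]
('spin', array([-0. ,  0.1, 36. ]), 'tq tool', array([-0.66,  0.65, -0.01]))
```

>>> drive_tool:
  offset:
    - [0, 0, 0]
    - [0, 0, 0]
    - [0, 0, 0]
    - [0, 0, 0]
    - [0, 0, 0]
    - [0, 0, 0]
    - [0, 0, 0]
    - [0, 0, 0]
    - [0, 0, 0]
    - [0, 0, 0]
  turn:
    - [0, 0, 0.5]
    - [0, 0, 0.5]
    - [0, 0, 0.5]
    - [0, 0, 0.4]
    - [0, 0, 0.3]
    - [0, 0, 0.2]
    - [0, 0, 0.2]
    - [0, 0, 0.2]
    - [0, 0, 0]
    - [0, 0, 0]
  hand: [0, 0, 0, 0, 0, 0, 0, 0, 0, 0]

```text
time_s: 14.15
position: [0.5509, 0.1047, 0.1201]
tool_rot: [[-0.774, 0.392, 0.498], [0.473, 0.88, 0.043], [-0.421, 0.269, -0.866]]
ft_force: [-2.9, 5.4, 3.8]
grip_width: 0.0151
gripper_force: 89.2
```

```bash
python3 -c "
from m import *
print(*where());print(spin())"
```

```text
origin rel ring: x,y(tool),depth mm [ 0.  -0.4 13.3] F tool [ 3.2  4.6 -4.5] tq [0.65 0.27 1.01] q [ -3.3  21.  104.8   9.7  24.9 -73.4]
('spin', array([ 0. ,  0. , 52.7]), 'tq tool', array([-0.8 ,  0.76, -0.54]))
```

>>> drive_tool:
  offset:
    - [0, 0, 0]
    - [0, 0, 0]
    - [0, 0, 0]
    - [0, 0, 0]
    - [0, 0, 0]
    - [0, 0, 0]
    - [0, 0, 0]
    - [0, 0, 0]
    - [0, 0, 0]
    - [0, 0, 0]
  turn:
    - [0, 0, 0.2]
    - [0, 0, 0.2]
    - [0, 0, 0.1]
    - [0, 0, 0]
    - [0, 0, 0]
    - [0, 0, 0]
    - [0, 0, 0]
    - [0, 0, 0]
    - [0, 0, 0]
    - [0, 0, 0]
  hand: [0, 0, 0, 0, 0, 0, 0, 0, 0, 0]

```text
time_s: 15.4
position: [0.5509, 0.1047, 0.1201]
tool_rot: [[-0.754, 0.429, 0.498], [0.515, 0.856, 0.042], [-0.408, 0.288, -0.866]]
ft_force: [-1.8, 6.0, 3.1]
grip_width: 0.015
gripper_force: 92.8
```

```bash
python3 -c "
from m import *
print(*where());print(spin())"
```

```text
origin rel ring: x,y(tool),depth mm [ 0.1 -0.4 13.3] F tool [ 3.2  5.3 -3.3] tq [0.07 0.17 2.12] q [ -3.2  21.  104.8   9.6  24.9 -70.5]
('spin', array([ 0. ,  0. , 55.5]), 'tq tool', array([-0.83,  0.79, -1.79]))
```

```bash
python3 - <<'E'
from m import *
w=get_image("wrist");t=get_image("top")
cv2.imwrite("pics/p5.png",np.hstack([cv2.resize(w[120:270,220:420],(400,300)),cv2.resize(t[118:193,350:450],(400,300),interpolation=cv2.INTER_CUBIC)]))
E
```

```text
(no output)
```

View pics/p5.png

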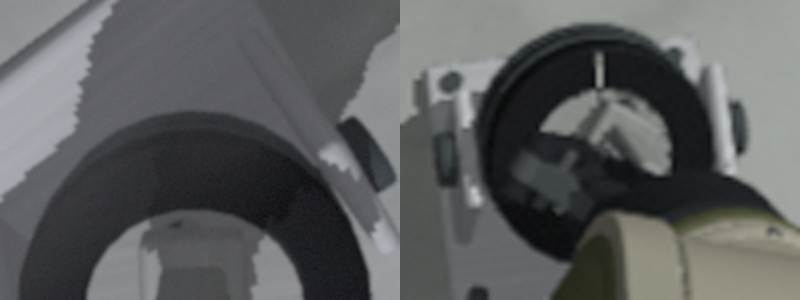

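The top crop shows the ring's short line at (605,100), directly below the rim line at (600,70), so the ring is home. I'll relieve the torque and withdraw.

>>> drive_tool:
  offset:
    - [0, 0, 0]
    - [0, 0, -0.1]
    - [0, 0, -0.15]
    - [0, 0, -0.25]
    - [0, 0, -0.4]
    - [0, 0, -0.5]
    - [0, 0, -0.6]
    - [0, 0, -0.5]
    - [0, 0, -0.3]
    - [0, 0, 0]
  turn:
    - [0, 0, -0.6]
    - [0, 0, 0]
    - [0, 0, 0]
    - [0, 0, 0]
    - [0, 0, 0]
    - [0, 0, 0]
    - [0, 0, 0]
    - [0, 0, 0]
    - [0, 0, 0]
    - [0, 0, 0]
  hand: [0, 0, 0, 0, 0, 0, 0, 0, 0, 0]

```text
time_s: 16.75
position: [0.495, 0.0993, 0.2177]
tool_rot: [[-0.776, 0.385, 0.499], [0.466, 0.884, 0.042], [-0.425, 0.265, -0.866]]
ft_force: [0.9, 0.5, -2.8]
grip_width: 0.0151
gripper_force: 88.6
```

```bash
python3 -c "
from m import *
print(*where());print(spin())
G=np.array([.4466,.3965,.0564])
print(move(G+[0,0,.15],down(160)))
o=observe();print(down(160).T@(G+[0,0,.15]-o['position'])/.04)
"
```

```text
origin rel ring: x,y(tool),depth mm [  0.1  -1.  -99.3] F tool [0.8 0.  2.9] tq [-0.08  0.4  -0.05] q [ -4.6   7.3 103.8   7.4  39.5 -71.9]
('spin', array([ 0. , -0. , 52.2]), 'tq tool', array([0.27, 0.31, 0.02]))
(16.75, array([ 4.518,  6.027, -0.047]), array([ 2.38 ,  4.406, -1.162]))
[3.67708284 6.56776048 0.28183541]
```

>>> drive_tool:
  offset:
    - [0, 0, 0]
    - [0, 0, 0]
    - [0, 0, 0]
    - [0, 0, 0]
    - [0, 0, 0]
    - [0, 0, 0]
    - [0.4, 0.7, 0]
    - [0.4, 0.75, 0]
    - [0.4, 0.75, 0]
    - [0.4, 0.75, 0]
  turn:
    - [0.397, 0.734, -0.194]
    - [0.397, 0.734, -0.194]
    - [0.397, 0.734, -0.194]
    - [0.397, 0.734, -0.194]
    - [0.397, 0.734, -0.194]
    - [0.397, 0.734, -0.194]
    - [0, 0, 0]
    - [0, 0, 0]
    - [0, 0, 0]
    - [0, 0, 0]
  hand: [0, 0, 0, 0, 0, 0, 0, 0, 0, 0]

```text
time_s: 18.0
position: [0.4752, 0.2333, 0.2159]
tool_rot: [[-0.94, 0.342, -0.003], [0.342, 0.94, -0.0], [0.002, -0.001, -1.0]]
ft_force: [0.5, 0.2, -2.4]
grip_width: 0.0148
gripper_force: 88.6
```

>>> drive_tool:
  offset:
    - [0.4, 0.75, 0]
    - [0.4, 0.75, 0.05]
    - [0.4, 0.75, 0.1]
    - [0.4, 0.75, 0.1]
    - [0.48, 0.62, 0.03]
    - [0, 0, 0]
    - [0, 0, 0]
    - [0, 0, 0]
    - [0, 0, 0]
    - [0, 0, 0]
  turn:
    - [0, 0, 0]
    - [0, 0, 0]
    - [0, 0, 0]
    - [0, 0, 0]
    - [0, 0, 0]
    - [0, 0, 0]
    - [0, 0, 0]
    - [0, 0, 0]
    - [0, 0, 0]
    - [0, 0, 0]
  hand: [0, 0, 0, 0, 0, 0, 0, 0, 0, 0]

```text
time_s: 19.25
position: [0.4467, 0.3964, 0.2057]
tool_rot: [[-0.94, 0.342, -0.001], [0.342, 0.94, -0.0], [0.001, -0.001, -1.0]]
ft_force: [0.6, -0.6, -1.5]
grip_width: 0.015
gripper_force: 88.4
```

```bash
python3 -c "
from m import *
G=np.array([.4466,.3965,.0564])
print(move(G+[0,0,.02],down(160)));print(observe()['position'],observe()['ft_force'])
"
```

```text
(19.25, array([-0.   ,  0.004,  3.233]), array([-0.006, -0.012, -0.001]))
[0.44669914 0.39636747 0.20571095] [ 0.64854486 -0.60074095 -1.52593353]
```

>>> drive_tool:
  offset:
    - [0, 0, 0.5]
    - [0, 0, 0.6]
    - [0, 0, 0.6]
    - [0, 0, 0.5]
    - [0, 0, 0.4]
    - [0, 0, 0.3]
    - [0, 0, 0.2]
    - [0, 0, 0.1]
    - [0, 0, 0]
    - [0, 0, 0]
  turn:
    - [0, 0, 0]
    - [0, 0, 0]
    - [0, 0, 0]
    - [0, 0, 0]
    - [0, 0, 0]
    - [0, 0, 0]
    - [0, 0, 0]
    - [0, 0, 0]
    - [0, 0, 0]
    - [0, 0, 0]
  hand: [0, 0, 0, 0, 0, 0, 0, 0, 0, 0]

```text
time_s: 20.5
position: [0.4465, 0.3968, 0.0781]
tool_rot: [[-0.94, 0.342, -0.001], [0.342, 0.94, 0.0], [0.001, -0.0, -1.0]]
ft_force: [-0.4, 0.1, -1.1]
grip_width: 0.015
gripper_force: 88.5
```

>>> drive_tool:
  offset:
    - [0, 0, 0.1]
    - [0, 0, 0.1]
    - [0, 0, 0.1]
    - [0, 0, 0.1]
    - [0, 0, 0.1]
    - [0, 0, 0]
    - [0, 0, 0]
    - [0, 0, 0]
    - [0, 0, 0]
    - [0, 0, 0]
  turn:
    - [0, 0, 0]
    - [0, 0, 0]
    - [0, 0, 0]
    - [0, 0, 0]
    - [0, 0, 0]
    - [0, 0, 0]
    - [0, 0, 0]
    - [0, 0, 0]
    - [0, 0, 0]
    - [0, 0, 0]
  hand: [0, 0, 0, 0, 0, 0, 0, 0, 0, 0]

```text
time_s: 21.75
position: [0.4463, 0.3967, 0.0577]
tool_rot: [[-0.94, 0.342, -0.001], [0.342, 0.94, -0.0], [0.001, -0.001, -1.0]]
ft_force: [-1.0, -0.3, -2.0]
grip_width: 0.015
gripper_force: 88.5
```

>>> drive_tool:
  offset:
    - [0, 0, 0.03]
    - [0, 0, 0]
    - [0, 0, 0]
    - [0, 0, 0]
    - [0, 0, 0]
    - [0, 0, 0]
    - [0, 0, 0]
    - [0, 0, 0]
    - [0, 0, 0]
    - [0, 0, 0]
  turn:
    - [0, 0, 0]
    - [0, 0, 0]
    - [0, 0, 0]
    - [0, 0, 0]
    - [0, 0, 0]
    - [0, 0, 0]
    - [0, 0, 0]
    - [0, 0, 0]
    - [0, 0, 0]
    - [0, 0, 0]
  hand: [0, 0, 0, 0, 0, 0, 0, 0, 0, 0]

```text
time_s: 23.0
position: [0.4463, 0.3967, 0.0564]
tool_rot: [[-0.94, 0.342, -0.002], [0.342, 0.94, -0.0], [0.001, -0.001, -1.0]]
ft_force: [0.6, -0.4, -2.3]
grip_width: 0.0152
gripper_force: 88.8
```

>>> drive_tool:
  offset:
    - [0, 0, 0.02]
    - [0, 0, 0.02]
    - [0, 0, 0.01]
    - [0, 0, 0]
    - [0, 0, 0]
    - [0, 0, 0]
    - [0, 0, 0]
    - [0, 0, 0]
    - [0, 0, 0]
    - [0, 0, 0]
  turn:
    - [0, 0, 0]
    - [0, 0, 0]
    - [0, 0, 0]
    - [0, 0, 0]
    - [0, 0, 0]
    - [0, 0, 0]
    - [0, 0, 0]
    - [0, 0, 0]
    - [0, 0, 0]
    - [0, 0, 0]
  hand: [0, 0, 0, 0, 0, 0, 0, 0, 0, 0]

```text
time_s: 24.25
position: [0.4464, 0.3968, 0.0563]
tool_rot: [[-0.94, 0.341, -0.0], [0.341, 0.94, 0.0], [0.0, 0.0, -1.0]]
ft_force: [-4.1, -3.0, 15.1]
grip_width: 0.0152
gripper_force: 91.1
```

Contact, so it is seated. I'll release gently and retreat upward.

>>> drive_tool:
  offset:
    - [0, 0, -0.02]
    - [0, 0, 0]
    - [0, 0, 0]
    - [0, 0, 0]
    - [0, 0, 0]
    - [0, 0, 0]
    - [0, 0, 0]
    - [0, 0, 0]
    - [0, 0, 0]
    - [0, 0, 0]
  turn:
    - [0, 0, 0]
    - [0, 0, 0]
    - [0, 0, 0]
    - [0, 0, 0]
    - [0, 0, 0]
    - [0, 0, 0]
    - [0, 0, 0]
    - [0, 0, 0]
    - [0, 0, 0]
    - [0, 0, 0]
  hand: [0, 0.2, 0.3, 0.4, 0.5, 0.6, 0.8, 0.9, 1, 1]

```text
time_s: 25.5
position: [0.4463, 0.3967, 0.0552]
tool_rot: [[-0.94, 0.342, -0.002], [0.342, 0.94, -0.0], [0.001, -0.001, -1.0]]
ft_force: [0.0, -0.7, -0.7]
grip_width: 0.0853
gripper_force: 0.0
```

>>> drive_tool:
  offset:
    - [0, 0, 0]
    - [0, 0, 0]
    - [0, 0, -0.3]
    - [0, 0, -0.5]
    - [0, 0, -0.7]
    - [0, 0, -0.7]
    - [0, 0, -0.7]
    - [0, 0, -0.5]
    - [0, 0, -0.2]
    - [0, 0, 0]
  turn:
    - [0, 0, 0]
    - [0, 0, 0]
    - [0, 0, 0]
    - [0, 0, 0]
    - [0, 0, 0]
    - [0, 0, 0]
    - [0, 0, 0]
    - [0, 0, 0]
    - [0, 0, 0]
    - [0, 0, 0]
  hand: [1, 1, 1, 1, 1, 1, 1, 1, 1, 1]

```text
time_s: 26.75
position: [0.4465, 0.3967, 0.1995]
tool_rot: [[-0.94, 0.342, -0.001], [0.342, 0.94, 0.0], [0.001, -0.0, -1.0]]
ft_force: [-0.0, -0.3, -0.4]
grip_width: 0.0854
gripper_force: 0.0
```

```bash
python3 - <<'E'
from m import *
w=get_image("wrist");t=get_image("top");s=get_image("scene")
r=lambda i,x,y:cv2.resize(i[y:y+75,x:x+100],(400,300),interpolation=cv2.INTER_CUBIC)
cv2.imwrite("pics/p6.png",np.vstack([np.hstack([cv2.resize(w[140:290,220:420],(400,300)),r(t,350,118)]),np.hstack([r(s,222,182),r(s,362,183)])]))
E
```

```text
(no output)
```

View pics/p6.png

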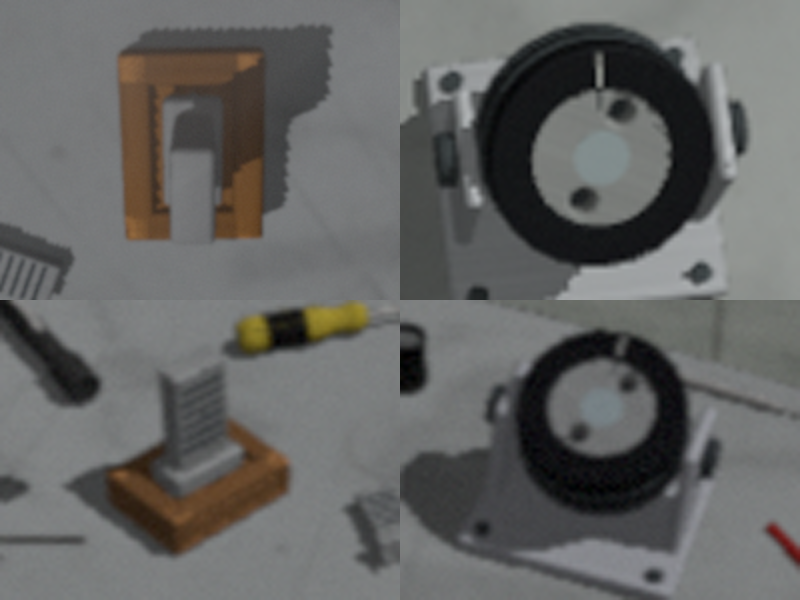

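The ring's line at (600,97) meets the rim line at (600,70), and the spanner stands upright in its rest as at the start. The gripper is clear, and the driver and loupe haven't moved.

```bash
python3 -c "
from rig import env
print(env.close_job())"
```

```text
the job is handed in; nothing more can be done
None
```

The job is handed in, with no verdict returned: the ring is home with its line meeting the rim line, the spanner stands upright and released in its rest, and the loupe and screwdriver were not moved.

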